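# Fit the flat-faced riveting stake into the shoemaker's bench socket

## Task

Take the flat-faced riveting stake out of the wooden rack, stand its tapered shank upright in the bench socket and let go of it. Then, with the white nylon tapping rod, tap or push it home gently (never harder than about 35 N) until its collar sits flush on the socket and the taper grips it, and set the rod back upright on the bench away from the socket. Never press the stake home with the bare gripper, and leave the other two stakes in the rack.

Things in the scene. Friction and masses are not known exactly. Their poses are not given: they have to be found in the camera images.
- stake: The 0.42 kg steel stake to fit, upright in one of the rack's holes, collar on the rack. Square head 34 x 34 x 40 mm, flat top 48 mm above the origin; under it a collar 50 x 50 x 8 mm; then a square shank 60 mm long tapering from 24 to 11.4 mm. Origin: centre of the collar's underside. z up, x and y square to its flats. Grip it across x: along y its neighbours stand 75 mm away.
- stake_dome: A bystander stake in the rack with a round mushroom-dome head, 46 mm wide and 45 mm above its origin (collar underside). Leave it there.
- stake_horn: A bystander stake in the rack with a pointed round horn, 48 mm above its origin (collar underside). Leave it there.
- drift: The nylon tapping rod standing on the bench, white, about 0.16 kg, 115 mm tall: a round foot 42 mm wide and 18 mm high, above it a round rod 32 mm wide. Origin: centre of the foot's flat underside, z up along the rod. Its foot is what goes on the stake's flat top.
- socket_mouth (a point): Centre of the socket's top face. A square shank turned parallel to the block (any quarter turn) meets the jaws with its collar about 14 mm above the face and stops by its own weight at 9 to 13 mm. The push needed then grows to some 15 to 24 N (friction varies) and rises sharply when the collar meets the block. Home: the stake's origin is at this point; friction holds it.
- rack: Fixed plywood rack 90 x 250 mm and 75 mm high, with three 32 mm square holes in a row along its y axis at -75, 0 and 75 mm. Origin: centre of its underside.
- socket: Fixed grey block 90 x 90 x 80 mm with a 138 mm square flange, bolted to the bench. Origin: centre of its underside; z up, x and y parallel to its sides. In its 40 mm square opening four sprung steel jaws form a square tapered hole matching the shank, about 21 mm wide at the top and open for the whole 60 mm shank.
Not all that is in view belongs to the job. There is more than one size of the socket; the job needs the larger. Leave any red look-alike of the stake alone.

How it is judged:
By the outcome, as a careful person would: the job done as asked, in the order asked, and still so for the second after the job is handed in, with the robot touching nothing.
It also fails if it takes over 72 s, if anything falls off the work surface, if the arm or the gripper's body presses on something with over 40 N, if the wrist force passes 120 N, or if a joint passes its speed limit or range.

## Robot

A 6-joint arm with a two-finger parallel gripper is mounted at the origin on the work surface. World frame = base frame: x ahead of the robot, y to its left, z up, the work surface at z = 0. Lengths are in m, angles in degrees, forces in N, time in s.
With the tool pointing down it reaches from about 0.3 to 0.75 m from the base axis. Payload 8.5 kg.
Tool frame: the origin (TCP) lies between the finger pads; the fingertips stand env.finger_overhang ahead of it and the grasp point (between the pads) lies 2 mm behind it (env.finger_overhang is the distance from the TCP to the fingertips, in m); z points along the fingers, y is the line along which they close (so a half turn about z gives the same grasp; the last joint's range is limited). The gripper opens to 85 mm and grips with 20 to 120 N. Pads are 22 mm wide; open, the fingers measure 114 mm over their backs; the gripper's body (76 mm by 85 mm) begins 54 mm behind the grasp point. The pads swing forward as they close: fully open they stand 13 mm farther back than shut.
Start: joints at [58.654, 21.807, 74.336, -0, 83.858, -12.336], TCP at [0.179, 0.52, 0.248] pointing down, gripper open.
Joint ranges: [-178.18, 178.18], [-50.72, 133.34], [12.68, 142.11], [-81.47, 261.47], [9.98, 163.14], [-165.26, 165.26]. Speed limits (degrees/s): [136.94, 136.94, 180, 180, 180, 180].

## Interface

Orientations are given as a 3x3 rotation matrix whose columns are the frame's x, y, z axes.
In Python, from rig import env gives the robot as it stands. The module is installed in compiled form; this text tells all that it offers.
- The arm moves only by the tool jog_arm, never from a script. Its arguments are lists of equal length, an entry for each row: "hand": the finger opening in m, from 0 to 0.0854; "travel": the shift along the world's x, y, z in m, a list of three; "yaw": the turn about the world's z in rad. A call has exactly 5 rows; each row shifts and turns the commanded pose from where the row before left it; what a row does not reach is not made up. A row lasts 1/8 s, in which the tool goes at most 62.5 mm and 10.7 degrees, less where a joint would pass 70% of its speed; a pose out of reach is approached as far as the arm can. A call is refused whole if a number of a shift passes 0.0625 or a number of a turn 0.188, either way. A call with a gripper value outside its range is refused whole. The fingers move at their own pace and stop on an object; "grip_force" is the grip in N (left out, the last holds). Time passes only in rows, so rows that do not move let the fingers close, or fill a call up. It gives the time, the measured TCP pose, the force, the opening and the grip force at its end, in the units of the state.
- env.observe(): the state, without advancing time (a new reading comes with each control period).
- env.get_image(name): name is "scene" or "side" or "wrist"; returns the picture (384x512x3 uint8, red, green, blue); there is no depth.
- env.calibration(name): a dict with "fx", "fy", "cx", "cy" (pixels), "k1" (the pictures are not rectified: a ray, as slopes to the right and down, at radius r is drawn at 1 + k1 r^2 times it, then the intrinsics apply), "position" and "rotation" of the camera in the world; the wrist camera has in their place "hand_eye" (4x4, takes a point from camera to tool coordinates, whose origin is the TCP and whose axes are the flange's). Camera axes: x right, y down, z forward; pixel columns grow to the right and rows downward; lengths in m; the calibration is good to about 2 mm. A picture is of the moment at which its call begins: read the wrist's pose just before it. calibration takes no time and is no camera call.
- env.close_job(): hands the job in; it is judged then, once.
The state is a dict: "time_s": time; "q": joint angles; "qvel": joint speeds; "joint_efforts": joint torques, N m; "position": TCP position; "tool_rot": TCP orientation; "ft_force": force on the tool from outside, world axes, zero at the start; "wrist_torque": the same for the moment, N m; "grip_width": finger opening in m; "gripper_force": force on a finger pad.
Only numpy, scipy, OpenCV 4.12 (cv2) and the standard library are available. Lean on these libraries where they do the work, as an engineer would, in place of code of your own. Each camera call takes 0.05 s, during which the arm holds its last target. There are 200 camera calls.

## Working session

There is one attempt and no reset: what is moved stays moved. The work goes in short steps, Python scripts to look and compute and a tool call to move; the robot and the scene stay as the last step left them, time stands still between calls to the robot, and variables do not carry over. Pictures are saved under pics/ and viewed, at most 10 in all, crops included, and the job is handed in when it is done.

Besides the shell and the picture viewer there is one more tool, called after "Emit:" by a JSON object that holds its "method" and its "body". jog_arm: Moves the arm, as the interface text tells. Its arguments: {"type":"object","properties":{"hand":{"type":"array"},"travel":{"type":"array"},"yaw":{"type":"array"},"grip_force":{"type":"number"}},"required":["hand","travel","yaw"]}

```bash
mkdir -p pics
cat > h.py <<'E'
import numpy as np, cv2
from rig import env
def cam(name, st=None):
    c=env.calibration(name)
    if 'hand_eye' in c:
        st=st or env.observe(); H=np.array(c['hand_eye']); R=np.array(st['tool_rot']); p=np.array(st['position'])
        return c, R@H[:3,:3], R@H[:3,3]+p
    return c, np.array(c['rotation']), np.array(c['position'])
def rays(C,uv):
    c,R,p=C; uv=np.atleast_2d(np.array(uv,float))
    x=(uv-[c['cx'],c['cy']])/[c['fx'],c['fy']]; s=x.copy()
    for _ in range(20): s=x/(1+c['k1']*(s**2).sum(1,keepdims=True))
    d=np.c_[s,np.ones(len(s))]@R.T
    return p,d/np.linalg.norm(d,axis=1,keepdims=True)
def onplane(C,uv,z):
    p,d=rays(C,uv); return p+d*((z-p[2])/d[:,2:])
def tri(C1,u1,C2,u2):
    p1,d1=rays(C1,u1);p2,d2=rays(C2,u2);d1=d1[0];d2=d2[0]
    A=np.c_[d1,-d2];s=np.linalg.lstsq(A,p2-p1,rcond=None)[0]
    a=p1+s[0]*d1;b=p2+s[1]*d2
    return (a+b)/2,np.linalg.norm(a-b)
def proj(C,P):
    c,R,p=C; q=(np.atleast_2d(P)-p)@R; s=q[:,:2]/q[:,2:]
    s=s*(1+c['k1']*(s**2).sum(1,keepdims=True)); return s*[c['fx'],c['fy']]+[c['cx'],c['cy']]
def snap(name,fn):
    C=cam(name); im=env.get_image(name)[:,:,::-1].copy(); cv2.imwrite('pics/'+fn,im); return C,im
E
python3 - <<'E'
from h import *
print(env.finger_overhang)
ims=[]
for n in ['scene','side','wrist']:
    C,im=snap(n,n+'0.png'); ims.append(im); print(n,C[2].round(3),C[1][:,2].round(2),C[0]['fx'],C[0]['k1'])
print(env.observe()['ft_force'],env.observe()['time_s'],env.observe()['tool_rot'])
E
```

```text
0.017
scene [ 1.032 -0.173  0.715] [-0.67  0.21 -0.71] 349.3504159187628 -0.07147743987976177
side [0.356 0.535 0.593] [ 0.14 -0.72 -0.68] 348.28359569200325 -0.07347511485525018
wrist [0.116 0.543 0.373] [ 0.25 -0.09 -0.97] 278.927674216345 -0.022938442801364298
[ 0.55610707  0.10330342 -0.0303292 ] 0.15 [[-9.45470607e-01  3.25706915e-01 -5.79944808e-04]
 [ 3.25707335e-01  9.45470195e-01 -9.18054643e-04]
 [ 2.49303786e-04 -1.05688596e-03 -9.99999410e-01]]
```

View pics/scene0.png

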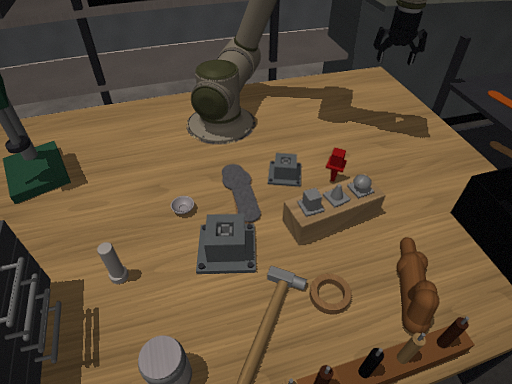

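View pics/side0.png

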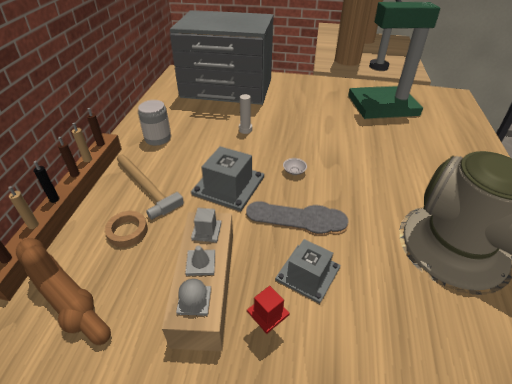

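Candidates for the stake are the flat head at scene (311,200) / side (205,223), the horn at (337,193) / (200,258), the dome at (362,184) / (193,295), and the red look-alike at (337,160) / (268,310). The flat head is the one to take. The larger socket is at scene (226,240) / side (228,175), and the smaller is at (285,168) / (309,265). The rod is at scene (112,262) / side (245,115).

Run:
```python
import cv2,numpy as np
a=cv2.imread('pics/scene0.png');b=cv2.imread('pics/side0.png')
def cr(im,x,y,w,h,s=4):
    return cv2.resize(im[y:y+h,x:x+w],None,fx=s,fy=s,interpolation=cv2.INTER_CUBIC)
top=np.hstack([cr(a,190,205,75,75),cr(a,280,170,110,75)])
bot=np.hstack([cr(b,188,140,80,75),cr(b,165,200,75,75),cr(b,232,88,30,75)])
w=max(top.shape[1],bot.shape[1])
f=lambda m:np.pad(m,((0,0),(0,w-m.shape[1]),(0,0)))
cv2.imwrite('pics/m.png',np.vstack([f(top),f(bot)]));print(w)
```

```text
740
```

View pics/m.png

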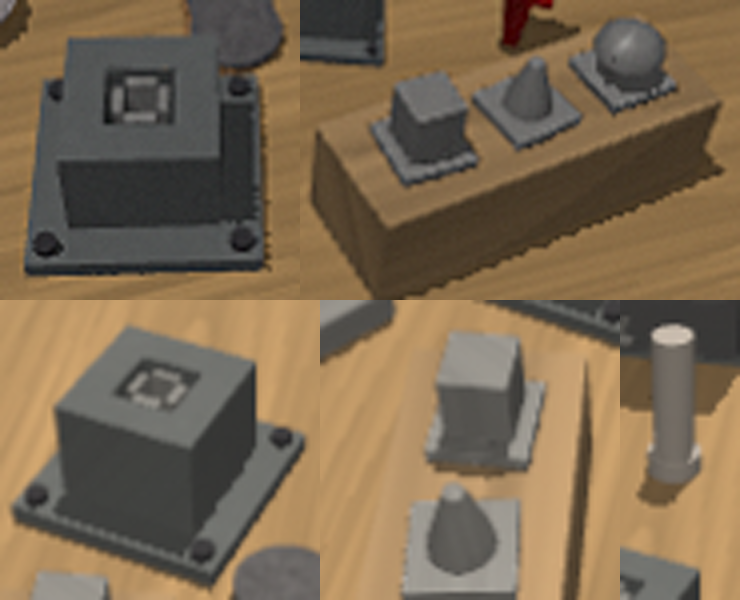

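The crop confirms the choice: a square flat head with its collar in the end hole of the rack, at scene about (312,195) and side about (205,215). The larger socket's top face and jaws are clear, and the rod stands upright at side (245,97).

Run:
```python
from h import *
A=cam('scene');B=cam('side')
def pair(n,sa,sb):
    best=None
    for o in (sb,sb[::-1]):
        for k in range(4):
            r=[tri(A,u,B,v) for u,v in zip(sa,np.roll(np.array(o),k,axis=0))]
            e=sum(x[1] for x in r)
            if best is None or e<best[0]: best=(e,np.array([x[0] for x in r]))
    P=best[1]; print(n,best[0]/4,P.mean(0).round(4)); print(P.round(3).tolist())
    e=np.roll(P,-1,0)-P; print('sides',np.linalg.norm(e,axis=1).round(4),'ang',(np.degrees(np.arctan2(e[:,1],e[:,0]))%90).round(1))
pair('socket',[(207,214.5),(245,214.5),(244.75,244.5),(204.25,244.5)],[(220.5,146.5),(252,155.5),(235.5,176.75),(201.75,166.75)])
pair('head',[(303,191.25),(315,188),(321.25,198.75),(308.75,202)],[(196.75,208.25),(215,209.5),(213.75,222),(194.5,221.25)])
# rod silhouettes: low-saturation bright
for n,C,(x,y,w,h) in (('scene0',A,(92,236,40,52)),('side0',B,(232,88,30,52))):
    im=cv2.imread(f'pics/{n}.png')[y:y+h,x:x+w]; hs=cv2.cvtColor(im,cv2.COLOR_BGR2HSV)
    m=((hs[:,:,1]<70)&(hs[:,:,2]>90)).astype(np.uint8)
    k,l,s,c=cv2.connectedComponentsWithStats(m); i=1+s[1:,4].argmax(); m=l==i; print(n,s[i]+[x,y,0,0,0])
    for r in range(0,h,3):
        q=np.where(m[r])[0]
        if len(q): print(r+y,q.min()+x,q.max()+x,end='; ')
    print()
```

```text
socket 0.0011233758412275607 [ 0.5291 -0.0994  0.0767]
[[0.475, -0.131, 0.077], [0.498, -0.045, 0.077], [0.584, -0.068, 0.076], [0.559, -0.154, 0.077]]
sides [0.0899 0.0883 0.0897 0.0877] ang [74.7 75.  74.3 75.2]
head 0.0015246469234991892 [0.5195 0.1165 0.1176]
[[0.504, 0.1, 0.119], [0.499, 0.132, 0.118], [0.535, 0.133, 0.116], [0.539, 0.101, 0.117]]
sides [0.0321 0.0359 0.0328 0.0354] ang [8.  2.8 7.1 1.6]
scene0 [ 97 242  15  13 147]
242 104 108; 245 99 111; 248 97 110; 251 97 109; 254 99 104; 
side0 [239  94  13  40 414]
94 242 247; 97 240 250; 100 240 249; 103 240 249; 106 240 250; 109 240 250; 112 240 249; 115 240 249; 118 241 249; 121 240 249; 124 239 251; 127 239 251; 130 239 251; 133 243 247;
```

Emit:
{"method": "jog_arm", "body": {"hand": [0.085,0.085,0.085,0.085,0.085], "travel": [[0.034,-0.04,0],[0.034,-0.04,0],[0.034,-0.04,0],[0.034,-0.04,0],[0.034,-0.04,0]], "yaw": [-0.115,-0.115,-0.115,-0.115,-0.115]}}

```text
time_s: 0.78
position: [0.35, 0.3185, 0.2483]
tool_rot: [[-0.613, 0.79, -0.0], [0.79, 0.613, -0.0], [0.0, -0.0, -1.0]]
ft_force: [0.9, 1.2, 0.0]
grip_width: 0.0851
gripper_force: 0.0
```

Emit:
{"method": "jog_arm", "body": {"hand": [0.085,0.085,0.085,0.085,0.085], "travel": [[0.034,-0.04,0],[0.034,-0.04,0],[0.034,-0.04,0],[0.034,-0.04,0],[0.034,-0.04,0]], "yaw": [-0.115,-0.115,-0.115,-0.115,-0.115]}}

```text
time_s: 1.4
position: [0.52, 0.1185, 0.2482]
tool_rot: [[-0.085, 0.996, -0.0], [0.996, 0.085, 0.0], [0.0, -0.0, -1.0]]
ft_force: [0.7, 0.7, -0.8]
grip_width: 0.0851
gripper_force: 0.0
```

Emit:
{"method": "jog_arm", "body": {"hand": [0.085,0.085,0.085,0.085,0.085], "travel": [[0,0,0],[0,0,0],[0,0,0],[0,0,0],[0,0,0]], "yaw": [0,0,0,0,0]}}

```text
time_s: 2.02
position: [0.5189, 0.1205, 0.2485]
tool_rot: [[-0.09, 0.996, 0.0], [0.996, 0.09, -0.0], [-0.0, 0.0, -1.0]]
ft_force: [-0.7, -0.7, -0.5]
grip_width: 0.085
gripper_force: 0.0
```

Run:
```python
from h import *
C,im=snap('wrist','w1.png')
np.savez('w1',R=C[1],p=C[2])
print(C[2],C[1][:,2],env.observe()['q'],env.observe()['tool_rot'])
print(proj(C,[[.5195,.1165,.12],[.529,-.0994,.08]]))
cv2.imwrite('pics/w1b.png',cv2.resize(im,None,fx=1.56,fy=1.56,interpolation=cv2.INTER_CUBIC))
```

```text
[0.51175681 0.18740827 0.37392987] [ 0.02375226 -0.25964602 -0.96541171] [ 3.14628787e-01  2.00622277e+01  7.70569973e+01 -3.16353910e-04
  8.28744909e+01 -4.82857483e+00] [[-8.96460128e-02  9.95973685e-01  1.09707138e-04]
 [ 9.95973691e-01  8.96460139e-02 -4.87641522e-06]
 [-1.46915889e-05  1.08828272e-04 -9.99999994e-01]]
[[256.46068816 193.84742882]
 [248.5401753  345.97161588]]
```

View pics/w1b.png

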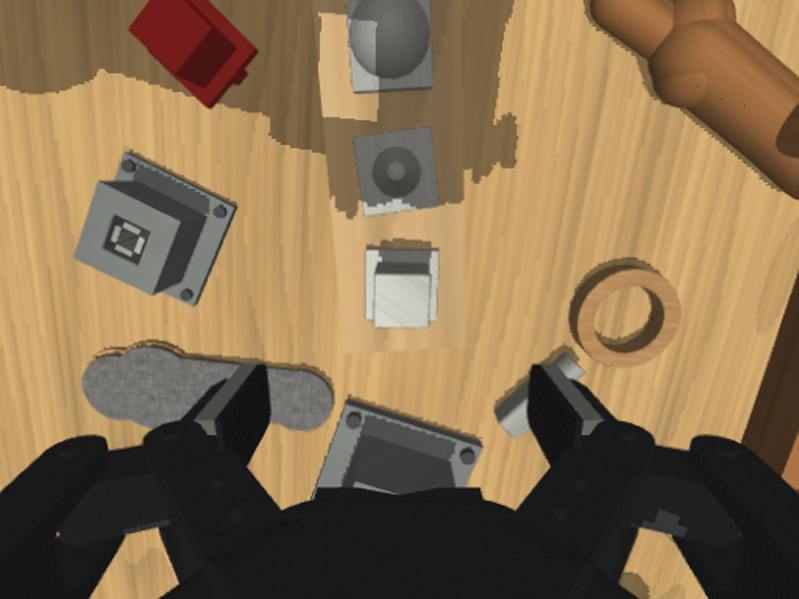

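The flat head is at wrist pixel (258,192), within 2 px of the prediction, and squared to the fingers within a few degrees. The horn and dome lie above it in the picture and the red look-alike sits at the upper left.

Run:
```python
from h import *
z=np.load('w1.npz');C=(env.calibration('wrist'),z['R'],z['p'])
S=512/799
A=cam('scene');B=cam('side')
for n,q,h in(('head',[(374,274),(429,275),(432,327),(372,325)],.123),('collar',[(367,247),(439,250),(437,327),(364,320)],.083),('smallsock none',[(353,136),(431,127),(439,208),(364,216)],.083)):
    P=onplane(C,np.array(q)*S,h);e=np.roll(P,-1,0)-P
    print(n,P.mean(0).round(4),np.linalg.norm(e,axis=1).round(4),(np.degrees(np.arctan2(e[:,1],e[:,0]))%90).round(1))
# height of head, wrist vs side
print(tri(C,np.array([401.75,300.25])*S,B,(205,215.2)),tri(C,np.array([401.75,300.25])*S,A,(312,195)))
# rod: top centre & foot bottom
print('rod top',tri(A,(105,247.5),B,(245,97)), 'foot side z0',onplane(B,(245,131),0),'scene foot',onplane(A,(117.5,279),0))
```

```text
head [0.5202 0.1186 0.123 ] [0.0324 0.0324 0.0365 0.0317] [4.  9.4 3.1 2.1]
collar [0.5207 0.1174 0.083 ] [0.0484 0.0546 0.0516 0.0515] [ 2.7  5.  89.3  1.7]
smallsock none [0.5106 0.1924 0.083 ] [0.0494 0.0504 0.0496 0.0502] [11.3 12.2 11.1 11.9]
(array([0.51983756, 0.11709683, 0.11776533]), np.float64(0.0012043878891859797)) (array([0.51999703, 0.11681648, 0.11745916]), np.float64(0.0012135772024905603))
rod top (array([ 0.5353137 , -0.35787573,  0.11038036]), np.float64(0.0014986664673412272)) foot side z0 [[ 0.53526733 -0.34773747  0.        ]] scene foot [[ 0.54387079 -0.36353806  0.        ]]
```

Emit:
{"method": "jog_arm", "body": {"hand": [0.085,0.085,0.085,0.085,0.085], "travel": [[0.0013,-0.003,-0.035],[0,0,-0.035],[0,0,-0.035],[0,0,-0.036],[0,0,0]], "yaw": [0,0,0,0,0]}}

```text
time_s: 2.7
position: [0.5193, 0.1171, 0.1056]
tool_rot: [[-0.089, 0.996, -0.005], [0.996, 0.089, 0.0], [0.0, -0.005, -1.0]]
ft_force: [0.1, -0.3, 0.3]
grip_width: 0.0851
gripper_force: 0.0
```

Emit:
{"method": "jog_arm", "body": {"hand": [0.02,0.02,0.02,0.02,0.02], "travel": [[0,0,0],[0,0,0],[0,0,0],[0,0,0],[0,0,0]], "yaw": [0,0,0,0,0], "grip_force": 60}}

```text
time_s: 3.32
position: [0.521, 0.117, 0.1086]
tool_rot: [[-0.089, 0.996, 0.002], [0.996, 0.089, 0.0], [-0.0, 0.002, -1.0]]
ft_force: [-0.3, 0.2, 5.8]
grip_width: 0.0332
gripper_force: 59.8
```

Emit:
{"method": "jog_arm", "body": {"hand": [0.02,0.02,0.02,0.02,0.02], "travel": [[0,0,0],[0,0,0],[0,0,0],[0,0,0],[0,0,0]], "yaw": [0,0,0,0,0]}}

```text
time_s: 3.95
position: [0.521, 0.117, 0.1086]
tool_rot: [[-0.089, 0.996, 0.002], [0.996, 0.089, -0.0], [-0.0, 0.002, -1.0]]
ft_force: [-0.2, 0.8, 5.2]
grip_width: 0.0337
gripper_force: 59.8
```

Emit:
{"method": "jog_arm", "body": {"hand": [0.02,0.02,0.02,0.02,0.02], "travel": [[0,0,0.01],[0,0,0.025],[0,0,0.03],[0,0,0.03],[0,0,0.03]], "yaw": [0,0,0,0,0]}}

```text
time_s: 4.58
position: [0.5199, 0.117, 0.2335]
tool_rot: [[-0.089, 0.996, -0.001], [0.996, 0.089, 0.0], [0.0, -0.001, -1.0]]
ft_force: [0.3, 0.1, -4.4]
grip_width: 0.033
gripper_force: 60.2
```

Emit:
{"method": "jog_arm", "body": {"hand": [0.02,0.02,0.02,0.02,0.02], "travel": [[0,-0.02,0],[0,-0.02,0],[0,0,0],[0,0,0],[0,0,0]], "yaw": [-0.117,-0.117,-0.117,0,0]}}

```text
time_s: 5.2
position: [0.5203, 0.0771, 0.2324]
tool_rot: [[0.257, 0.967, -0.0], [0.967, -0.257, 0.0], [-0.0, -0.0, -1.0]]
ft_force: [0.3, 0.3, -4.0]
grip_width: 0.0332
gripper_force: 60.4
```

Run:
```python
from h import *
C,im=snap('wrist','w2.png')
np.savez('w2',R=C[1],p=C[2])
s=env.observe();print(s['position'],s['tool_rot'],s['ft_force'],s['q'])
print(proj(C,[.529,-.0994,.08]))
cv2.imwrite('pics/w2b.png',cv2.resize(im,None,fx=1.56,fy=1.56,interpolation=cv2.INTER_CUBIC))
```

```text
[0.52028646 0.07720748 0.23237759] [[ 2.56884922e-01  9.66441953e-01 -2.96754893e-04]
 [ 9.66441998e-01 -2.56884923e-01  3.33143908e-05]
 [-4.40354331e-05 -2.95354357e-04 -9.99999955e-01]] [-0.07434856  0.0263902  -5.2758602 ] [-4.46778481e+00  2.01223523e+01  7.97355236e+01  5.87118554e-04
  8.01592239e+01  1.04174195e+01]
[[301.73973552 321.1975343 ]]
```

View pics/w2b.png

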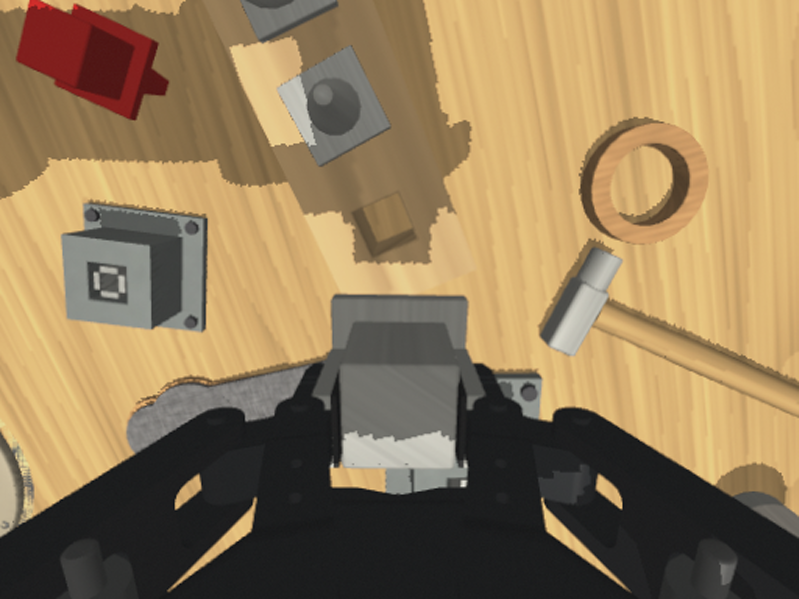

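The stake is held squarely, with its collar visible at about (400,320) in the enlarged view. The left socket at (108,280) is the small one, and the larger one is hidden behind the gripper. I'll go past it and look back.

Emit:
{"method": "jog_arm", "body": {"hand": [0.02,0.02,0.02,0.02,0.02], "travel": [[-0.0035,-0.054,0],[-0.0035,-0.054,0],[-0.0035,-0.054,0],[-0.0035,-0.054,0],[-0.0035,-0.054,0]], "yaw": [0,0,0,0,0]}}

```text
time_s: 5.88
position: [0.5027, -0.1945, 0.2324]
tool_rot: [[0.257, 0.966, 0.0], [0.966, -0.257, 0.0], [0.0, 0.0, -1.0]]
ft_force: [2.1, 0.1, -3.8]
grip_width: 0.0333
gripper_force: 60.5
```

Emit:
{"method": "jog_arm", "body": {"hand": [0.02,0.02,0.02,0.02,0.02], "travel": [[0,0,0],[0,0,0],[0,0,0],[0,0,0],[0,0,0]], "yaw": [0,0,0,0,0]}}

```text
time_s: 6.5
position: [0.5031, -0.1924, 0.2324]
tool_rot: [[0.258, 0.966, 0.0], [0.966, -0.258, -0.0], [-0.0, 0.0, -1.0]]
ft_force: [0.5, -0.4, -4.1]
grip_width: 0.033
gripper_force: 60.5
```

Run:
```python
from h import *
C,im=snap('wrist','w3.png')
np.savez('w3',R=C[1],p=C[2])
print(env.observe()['position'])
u=proj(C,[.529,-.0994,.08])[0];print(u)
x,y=int(u[0])-85,max(0,int(u[1])-75)
print(x,y);cv2.imwrite('pics/w3b.png',cv2.resize(im[y:y+150,x:x+195],None,fx=4,fy=4,interpolation=cv2.INTER_CUBIC))
```

```text
[ 0.50302907 -0.19259664  0.23237971]
[257.74848216  83.18128827]
172 8
```

View pics/w3b.png

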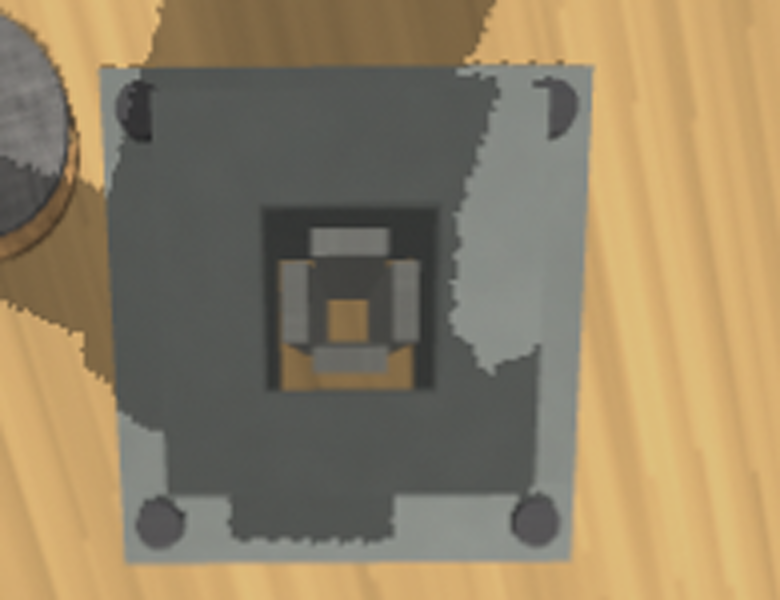

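The socket fills the view and its 40 mm opening has crop corners (262,207), (439,207), (434,390) and (268,390), already square to the hand. The four jaws inside it are clear.

Run:
```python
from h import *
cal=env.calibration('wrist')
z=np.load('w3.npz');C=(cal,z['R'],z['p'])
f=lambda q:(np.array(q)+.5)/4-.5+[172,8]
def rep(n,P):
    e=np.roll(P,-1,0)-P;print(n,P.mean(0).round(4),np.linalg.norm(e,axis=1).round(4),(np.degrees(np.arctan2(e[:,1],e[:,0]))%90).round(1))
for h in (.08,.077): rep('opening',onplane(C,f([(262,207),(439,207),(434,390),(268,390)]),h))
rep('flange',onplane(C,f([(100,67),(593,66),(570,562),(126,562)]),.012))
rep('jaws',onplane(C,f([(310,258),(388,258),(390,345),(312,345)]),.08))
B=cam('side');A=cam('scene')
print('h',tri(C,f([(351,298)])[0],B,(227.4,161.4)))
# held stake, from w2
z=np.load('w2.npz');C=(cal,z['R'],z['p']);S=512/799
t=np.array([0.52028646,0.07720748,0.23237759]);ex=np.array([.2569,.9664,0]);ey=np.array([.9664,-.2569,0])
def loc(n,q,h):
    P=onplane(C,np.array(q)*S,t[2]+h)-t;print(n,'tool x,y',(P@ex).round(4),(P@ey).round(4))
loc('head top',[(340,365),(461,365),(468,467),(331,467)],.0145)
loc('collar top far edge',[(332,296),(468,296)],-.0255)
```

```text
opening [ 0.5305 -0.0993  0.08  ] [0.0407 0.0405 0.0396 0.0405] [75.  74.6 75.  76.1]
opening [ 0.5307 -0.099   0.077 ] [0.0411 0.0409 0.0401 0.0409] [75.  74.6 75.  76.1]
flange [ 0.5306 -0.0991  0.012 ] [0.1374 0.1379 0.1371 0.1376] [75.1 75.3 75.  75.4]
jaws [ 0.5303 -0.0997  0.08  ] [0.0181 0.0193 0.0184 0.0192] [75.  77.1 75.  76.1]
h (array([ 0.52986125, -0.09870218,  0.07591696]), np.float64(0.002093931934705299))
head top tool x,y [ 0.0177  0.0177 -0.015  -0.015 ] [-0.0175  0.0159  0.0192 -0.0214]
collar top far edge tool x,y [0.0268 0.0268] [-0.0252  0.0236]
```

Emit:
{"method": "jog_arm", "body": {"hand": [0.02,0.02,0.02,0.02,0.02], "travel": [[0.009,0.03,0],[0.009,0.03,0],[0.0095,0.0316,0],[0,0,0],[0,0,0]], "yaw": [0,0,0,0,0]}}

```text
time_s: 7.18
position: [0.5304, -0.1016, 0.2323]
tool_rot: [[0.259, 0.966, -0.0], [0.966, -0.259, -0.0], [-0.0, 0.0, -1.0]]
ft_force: [0.0, -0.0, -4.4]
grip_width: 0.033
gripper_force: 60.5
```

Emit:
{"method": "jog_arm", "body": {"hand": [0.02,0.02,0.02,0.02,0.02], "travel": [[0,0,-0.02],[0,0,-0.02],[0,0,-0.015],[0,0,0],[0,0,0]], "yaw": [0,0,0,0,0]}}

```text
time_s: 7.8
position: [0.5307, -0.102, 0.178]
tool_rot: [[0.26, 0.966, 0.001], [0.966, -0.26, -0.001], [-0.0, 0.001, -1.0]]
ft_force: [0.4, -0.6, -4.4]
grip_width: 0.0333
gripper_force: 60.3
```

Emit:
{"method": "jog_arm", "body": {"hand": [0.02,0.02,0.02,0.02,0.02], "travel": [[0,0.001,-0.01],[0,0,-0.01],[0,0,-0.01],[0,0,-0.01],[0,0,0]], "yaw": [0,0,0,0,0]}}

```text
time_s: 8.43
position: [0.5306, -0.1005, 0.1366]
tool_rot: [[0.259, 0.966, -0.0], [0.966, -0.259, 0.0], [0.0, -0.0, -1.0]]
ft_force: [0.7, -0.5, -4.9]
grip_width: 0.0329
gripper_force: 60.5
```

Emit:
{"method": "jog_arm", "body": {"hand": [0.02,0.02,0.02,0.02,0.02], "travel": [[0,0,-0.002],[0,0,-0.002],[0,0,-0.002],[0,0,0],[0,0,0]], "yaw": [0,0,0,0,0]}}

```text
time_s: 9.05
position: [0.5306, -0.1005, 0.1313]
tool_rot: [[0.259, 0.966, 0.001], [0.966, -0.259, -0.0], [-0.0, 0.001, -1.0]]
ft_force: [2.7, -1.2, -5.4]
grip_width: 0.0335
gripper_force: 60.4
```

Emit:
{"method": "jog_arm", "body": {"hand": [0.02,0.02,0.02,0.02,0.02], "travel": [[0.0006,-0.0002,-0.001],[0,0,-0.001],[0,0,-0.001],[0,0,0],[0,0,0]], "yaw": [0,0,0,0,0]}}

```text
time_s: 9.68
position: [0.5311, -0.1006, 0.1283]
tool_rot: [[0.259, 0.966, 0.0], [0.966, -0.259, 0.0], [0.0, 0.0, -1.0]]
ft_force: [2.9, 0.3, -4.0]
grip_width: 0.0333
gripper_force: 60.7
```

Emit:
{"method": "jog_arm", "body": {"hand": [0.02,0.02,0.02,0.02,0.02], "travel": [[0.0006,-0.0002,-0.001],[0,0,-0.001],[0,0,0],[0,0,0],[0,0,0]], "yaw": [0,0,0,0,0]}}

```text
time_s: 10.3
position: [0.5315, -0.1007, 0.1262]
tool_rot: [[0.259, 0.966, -0.0], [0.966, -0.259, 0.0], [0.0, -0.0, -1.0]]
ft_force: [0.4, 1.6, -2.7]
grip_width: 0.0331
gripper_force: 60.9
```

Emit:
{"method": "jog_arm", "body": {"hand": [0.036,0.04,0.045,0.06,0.085], "travel": [[0,0,0],[0,0,0],[0,0,0],[0,0,0],[0,0,0]], "yaw": [0,0,0,0,0]}}

```text
time_s: 10.92
position: [0.5317, -0.1008, 0.1264]
tool_rot: [[0.259, 0.966, 0.0], [0.966, -0.259, -0.0], [-0.0, 0.0, -1.0]]
ft_force: [-0.1, 0.4, 0.0]
grip_width: 0.0761
gripper_force: 0.0
```

Emit:
{"method": "jog_arm", "body": {"hand": [0.085,0.085,0.085,0.085,0.085], "travel": [[0,0,0],[0,0,0.03],[0,0,0.04],[0,0,0.05],[0,0,0]], "yaw": [0,0,0,0,0]}}

```text
time_s: 11.55
position: [0.5328, -0.1012, 0.25]
tool_rot: [[0.259, 0.966, 0.007], [0.966, -0.259, -0.003], [-0.001, 0.008, -1.0]]
ft_force: [-0.5, -0.7, -1.1]
grip_width: 0.0852
gripper_force: 0.0
```

Emit:
{"method": "jog_arm", "body": {"hand": [0.085,0.085,0.085,0.085,0.085], "travel": [[0.001,-0.049,0],[0.001,-0.049,0],[0.001,-0.049,0],[0.001,-0.049,0],[0.001,-0.049,0]], "yaw": [0,0,0,0,0]}}

```text
time_s: 12.18
position: [0.5363, -0.3473, 0.2451]
tool_rot: [[0.259, 0.966, -0.001], [0.966, -0.259, 0.001], [0.001, -0.001, -1.0]]
ft_force: [0.8, 1.0, 0.4]
grip_width: 0.0849
gripper_force: 0.0
```

Emit:
{"method": "jog_arm", "body": {"hand": [0.085,0.085,0.085,0.085,0.085], "travel": [[0,0,0],[0,0,0],[0,0,0],[0,0,0],[0,0,0]], "yaw": [0,0,0,0,0]}}

```text
time_s: 12.8
position: [0.5368, -0.3453, 0.2465]
tool_rot: [[0.258, 0.966, 0.0], [0.966, -0.258, -0.0], [-0.0, 0.0, -1.0]]
ft_force: [-0.6, 0.2, -0.1]
grip_width: 0.085
gripper_force: 0.0
```

Run:
```python
from h import *
C,im=snap('wrist','w4.png');np.savez('w4',R=C[1],p=C[2])
print(env.observe()['position'],proj(C,[[.537,-.356,.115],[.5305,-.0997,.14]]))
_,b=snap('side','side1.png');_,a=snap('scene','scene1.png')
cr=lambda m,x,y,w,h,s:cv2.resize(m[y:y+h,x:x+w],None,fx=s,fy=s,interpolation=cv2.INTER_CUBIC)
cv2.imwrite('pics/m4.png',np.hstack([im[:,:],np.vstack([cr(b,188,110,72,96,2),cr(b,188,110,72,96,2)*0+cr(a,190,184,72,96,2)])]))
cv2.imwrite('pics/m4.png',np.hstack([im,np.vstack([cr(b,188,120,94,64,3),cr(b,188,184,94,1,3)*0,cr(a,178,200,94,63,3)])[:384]]) )
```

```text
[ 0.53675428 -0.34541987  0.24646773] [[ 259.71522606  198.84997368]
 [ 153.41688516 -141.72284026]]
```

View pics/m4.png

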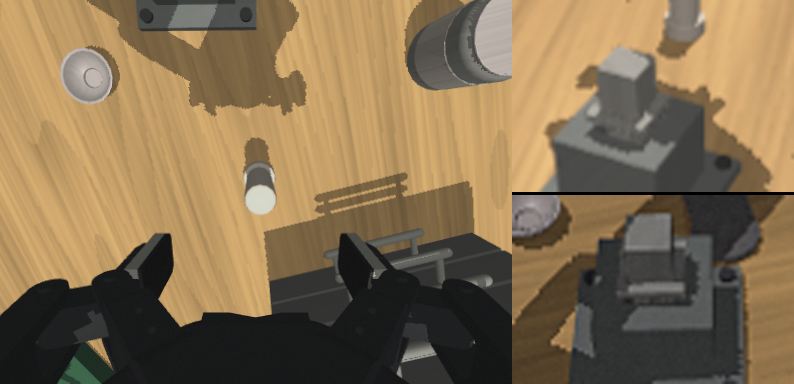

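The stake stands upright in the socket, collar a little above the face. The rod's white top is at wrist pixel (260,199.5), and the drawer cabinet's front foot runs from (265,232) to (470,182), so I check its clearance.

Run:
```python
from h import *
z=np.load('w4.npz');C=(env.calibration('wrist'),z['R'],z['p']);B=cam('side');A=cam('scene')
im=cv2.imread('pics/w4.png');hs=cv2.cvtColor(im,cv2.COLOR_BGR2HSV)
m=((hs[:,:,1]<60)&(hs[:,:,2]>150)).astype(np.uint8);m[:,:230]=0;m[:,290:]=0;m[:170]=0;m[225:]=0
k,l,s,c=cv2.connectedComponentsWithStats(m);i=1+s[1:,4].argmax();print(s[i],c[i])
u=c[i];print('top',tri(C,u,B,(245,97)),tri(C,u,A,(105,247.5)),onplane(C,u,.115),onplane(C,u,.11))
print('width',np.linalg.norm(np.diff(onplane(C,[(s[i][0]-.5,u[1]),(s[i][0]+s[i][2]-.5,u[1])],.115),axis=0)))
print('cab foot',onplane(C,[(265,232),(470,182),(320,207)],0).round(3),'side',onplane(B,[(178,93),(265,100)],0).round(3))
print('handle (330,258) at z .05/.1',onplane(C,[(330,260)],.05).round(3),onplane(C,[(330,260)],.1).round(3))
S=cv2.imread('pics/side1.png')
# stake top in side1 / scene1 crops
f=lambda x,y,ox,oy:((x+.5)/3-.5+ox,(y+.5)/3-.5+oy)
print('stake top',tri(A,f(649-512,223-193,178,200),B,f(631-512,60,188,120)))
```

```text
[245 185  31  30 729] [260.01234568 199.32373114]
top (array([ 0.53638402, -0.35835396,  0.10932532]), np.float64(0.0008910288584499322)) (array([ 0.53706238, -0.3572039 ,  0.11348438]), np.float64(0.00042219990252134005)) [[ 0.53715482 -0.35653414  0.115     ]] [[ 0.5368535  -0.35801734  0.11      ]]
width 0.029828384605205517
cab foot [[ 0.525 -0.44   0.   ]
 [ 0.818 -0.442  0.   ]
 [ 0.609 -0.423  0.   ]] side [[ 0.822 -0.55   0.   ]
 [ 0.504 -0.551  0.   ]]
handle (330,258) at z .05/.1 [[ 0.599 -0.478  0.05 ]] [[ 0.592 -0.447  0.1  ]]
stake top (array([ 0.52570066, -0.09854396,  0.13952217]), np.float64(0.000480208712015524))
```

Emit:
{"method": "jog_arm", "body": {"hand": [0.085,0.085,0.085,0.085,0.085], "travel": [[0,-0.0116,0],[0,0,-0.035],[0,0,-0.035],[0,0,-0.035],[0,0,-0.03]], "yaw": [0,0,0,0,0]}}

```text
time_s: 13.58
position: [0.5364, -0.3581, 0.1098]
tool_rot: [[0.259, 0.966, -0.001], [0.966, -0.259, 0.0], [0.0, -0.001, -1.0]]
ft_force: [0.5, 0.0, -0.0]
grip_width: 0.0852
gripper_force: 0.0
```

Emit:
{"method": "jog_arm", "body": {"hand": [0.085,0.085,0.085,0.06,0.045], "travel": [[0,0,-0.02],[0,0,-0.0165],[0,0,0],[0,0,0],[0,0,0]], "yaw": [0,0,0,0,0], "grip_force": 90}}

```text
time_s: 14.2
position: [0.537, -0.3577, 0.0758]
tool_rot: [[0.259, 0.966, 0.001], [0.966, -0.259, -0.001], [-0.001, 0.002, -1.0]]
ft_force: [0.5, 0.8, 0.4]
grip_width: 0.0513
gripper_force: 0.0
```

Emit:
{"method": "jog_arm", "body": {"hand": [0.04,0.036,0.03,0.02,0.02], "travel": [[0,0,0],[0,0,0],[0,0,0],[0,0,0],[0,0,0]], "yaw": [0,0,0,0,0]}}

```text
time_s: 14.82
position: [0.5368, -0.3575, 0.0753]
tool_rot: [[0.259, 0.966, 0.0], [0.966, -0.259, -0.0], [-0.0, 0.001, -1.0]]
ft_force: [-0.3, 0.6, 5.7]
grip_width: 0.0303
gripper_force: 88.2
```

Emit:
{"method": "jog_arm", "body": {"hand": [0.02,0.02,0.02,0.02,0.02], "travel": [[0,0,0.02],[0,0,0.04],[0,0,0.04],[0,0,0.04],[0,0,0.035]], "yaw": [0,0,0,0,0]}}

```text
time_s: 15.45
position: [0.5365, -0.3573, 0.2507]
tool_rot: [[0.259, 0.966, -0.0], [0.966, -0.259, 0.0], [0.0, -0.0, -1.0]]
ft_force: [0.5, -0.1, -1.6]
grip_width: 0.0305
gripper_force: 88.8
```

Emit:
{"method": "jog_arm", "body": {"hand": [0.02,0.02,0.02,0.02,0.02], "travel": [[-0.001,-0.0,0],[-0.001,0.05,0],[-0.001,0.055,0],[-0.001,0.055,0],[-0.001,0.05,0]], "yaw": [0,0,0,0,0]}}

```text
time_s: 16.08
position: [0.5308, -0.1453, 0.2478]
tool_rot: [[0.259, 0.966, -0.003], [0.966, -0.259, 0.002], [0.001, -0.003, -1.0]]
ft_force: [0.5, -0.0, -2.5]
grip_width: 0.0302
gripper_force: 89.1
```

Emit:
{"method": "jog_arm", "body": {"hand": [0.02,0.02,0.02,0.02,0.02], "travel": [[0,0.035,0],[0,0.0125,0],[0,0,0],[0,0,0],[0,0,0]], "yaw": [0,0,0,0,0]}}

```text
time_s: 16.7
position: [0.5317, -0.101, 0.2495]
tool_rot: [[0.26, 0.966, -0.0], [0.966, -0.26, -0.0], [-0.0, -0.0, -1.0]]
ft_force: [-0.6, 0.0, -2.4]
grip_width: 0.0304
gripper_force: 89.1
```

Run:
```python
from h import *
C,im=snap('wrist','w5.png')
_,b=snap('side','side2.png')
s=env.observe();print(s['position'],s['ft_force'])
cr=lambda m,x,y,w,h,k:cv2.resize(m[y:y+h,x:x+w],None,fx=k,fy=k,interpolation=cv2.INTER_CUBIC)
cv2.imwrite('pics/m5.png',np.hstack([cr(im,156,80,200,250,2),cr(b,180,80,100,125,4)]))
```

```text
[ 0.53163962 -0.10066488  0.24966597] [-0.09581258  0.13620661 -1.55648917]
```

View pics/m5.png

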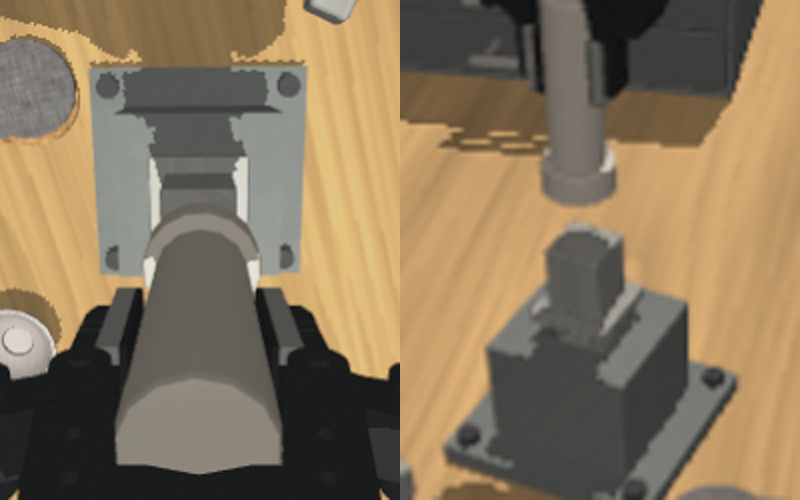

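The rod's foot hangs centred over the upright stake, about 35 mm above it.

Emit:
{"method": "jog_arm", "body": {"hand": [0.02,0.02,0.02,0.02,0.02], "travel": [[-0.0006,0,-0.01],[0,0,-0.01],[0,0,-0.006],[0,0,-0.002],[0,0,0]], "yaw": [0,0,0,0,0]}}

```text
time_s: 17.42
position: [0.5311, -0.0999, 0.2218]
tool_rot: [[0.259, 0.966, 0.0], [0.966, -0.259, -0.0], [-0.0, 0.0, -1.0]]
ft_force: [-0.2, -0.2, -1.2]
grip_width: 0.0306
gripper_force: 89.1
```

Emit:
{"method": "jog_arm", "body": {"hand": [0.02,0.02,0.02,0.02,0.02], "travel": [[0,0,-0.001],[0,0,-0.001],[0,0,-0.001],[0,0,-0.001],[0,0,0]], "yaw": [0,0,0,0,0]}}

```text
time_s: 18.05
position: [0.531, -0.0999, 0.2177]
tool_rot: [[0.259, 0.966, -0.0], [0.966, -0.259, 0.0], [0.0, -0.0, -1.0]]
ft_force: [0.9, 0.0, -1.6]
grip_width: 0.0301
gripper_force: 89.1
```

Emit:
{"method": "jog_arm", "body": {"hand": [0.02,0.02,0.02,0.02,0.02], "travel": [[0,0,-0.0005],[0,0,-0.0005],[0,0,-0.0005],[0,0,-0.0005],[0,0,0]], "yaw": [0,0,0,0,0]}}

```text
time_s: 18.68
position: [0.531, -0.0999, 0.2158]
tool_rot: [[0.259, 0.966, -0.0], [0.966, -0.259, 0.0], [-0.0, -0.0, -1.0]]
ft_force: [-0.4, 0.2, -2.1]
grip_width: 0.0303
gripper_force: 89.1
```

Emit:
{"method": "jog_arm", "body": {"hand": [0.02,0.02,0.02,0.02,0.02], "travel": [[0,0,-0.0005],[0,0,-0.0005],[0,0,-0.0005],[0,0,-0.0005],[0,0,0]], "yaw": [0,0,0,0,0]}}

```text
time_s: 19.3
position: [0.5311, -0.0999, 0.2138]
tool_rot: [[0.259, 0.966, 0.0], [0.966, -0.259, -0.0], [-0.0, 0.0, -1.0]]
ft_force: [-0.3, -0.5, -0.8]
grip_width: 0.0305
gripper_force: 89.1
```

Emit:
{"method": "jog_arm", "body": {"hand": [0.02,0.02,0.02,0.02,0.02], "travel": [[0,0,-0.0005],[0,0,-0.0005],[0,0,-0.0005],[0,0,-0.0005],[0,0,0]], "yaw": [0,0,0,0,0]}}

```text
time_s: 19.92
position: [0.5311, -0.1, 0.212]
tool_rot: [[0.259, 0.966, 0.0], [0.966, -0.259, -0.0], [-0.0, 0.0, -1.0]]
ft_force: [0.2, 0.7, 3.6]
grip_width: 0.0303
gripper_force: 89.0
```

Emit:
{"method": "jog_arm", "body": {"hand": [0.02,0.02,0.02,0.02,0.02], "travel": [[0,0,-0.0005],[0,0,-0.0005],[0,0,-0.0005],[0,0,0],[0,0,0]], "yaw": [0,0,0,0,0]}}

```text
time_s: 20.55
position: [0.5311, -0.1, 0.2105]
tool_rot: [[0.259, 0.966, 0.0], [0.966, -0.259, -0.0], [-0.0, 0.0, -1.0]]
ft_force: [-0.4, 0.2, 5.3]
grip_width: 0.0301
gripper_force: 89.2
```

Emit:
{"method": "jog_arm", "body": {"hand": [0.02,0.02,0.02,0.02,0.02], "travel": [[0,0,-0.0005],[0,0,-0.0005],[0,0,-0.0005],[0,0,-0.0005],[0,0,0]], "yaw": [0,0,0,0,0]}}

```text
time_s: 21.18
position: [0.5312, -0.1, 0.2088]
tool_rot: [[0.259, 0.966, 0.001], [0.966, -0.259, -0.0], [-0.0, 0.001, -1.0]]
ft_force: [-1.9, -0.2, 7.0]
grip_width: 0.0302
gripper_force: 89.7
```

Emit:
{"method": "jog_arm", "body": {"hand": [0.02,0.02,0.02,0.02,0.02], "travel": [[0,0,-0.0005],[0,0,-0.0005],[0,0,-0.0005],[0,0,0],[0,0,0]], "yaw": [0,0,0,0,0]}}

```text
time_s: 21.8
position: [0.5312, -0.1, 0.2076]
tool_rot: [[0.259, 0.966, 0.001], [0.966, -0.259, -0.001], [-0.0, 0.001, -1.0]]
ft_force: [-1.4, 1.0, 9.6]
grip_width: 0.03
gripper_force: 90.1
```

Emit:
{"method": "jog_arm", "body": {"hand": [0.02,0.02,0.02,0.02,0.02], "travel": [[0,0,-0.0005],[0,0,-0.0005],[0,0,-0.0005],[0,0,0],[0,0,0]], "yaw": [0,0,0,0,0]}}

```text
time_s: 22.42
position: [0.5312, -0.1, 0.2064]
tool_rot: [[0.259, 0.966, 0.001], [0.966, -0.259, -0.001], [-0.0, 0.002, -1.0]]
ft_force: [-2.0, 1.4, 11.8]
grip_width: 0.0303
gripper_force: 90.4
```

Emit:
{"method": "jog_arm", "body": {"hand": [0.02,0.02,0.02,0.02,0.02], "travel": [[0,0,-0.0005],[0,0,-0.0005],[0,0,0],[0,0,0],[0,0,0]], "yaw": [0,0,0,0,0]}}

```text
time_s: 23.05
position: [0.5313, -0.1, 0.2056]
tool_rot: [[0.259, 0.966, 0.002], [0.966, -0.259, -0.001], [-0.0, 0.002, -1.0]]
ft_force: [-3.1, 0.7, 13.0]
grip_width: 0.03
gripper_force: 90.5
```

Emit:
{"method": "jog_arm", "body": {"hand": [0.02,0.02,0.02,0.02,0.02], "travel": [[0,0,-0.0005],[0,0,-0.0005],[0,0,0],[0,0,0],[0,0,0]], "yaw": [0,0,0,0,0]}}

```text
time_s: 23.68
position: [0.5313, -0.1, 0.2048]
tool_rot: [[0.259, 0.966, 0.002], [0.966, -0.259, -0.001], [-0.0, 0.002, -1.0]]
ft_force: [-3.0, 0.7, 14.5]
grip_width: 0.0303
gripper_force: 90.6
```

Emit:
{"method": "jog_arm", "body": {"hand": [0.02,0.02,0.02,0.02,0.02], "travel": [[0,0,-0.0005],[0,0,-0.0005],[0,0,0],[0,0,0],[0,0,0]], "yaw": [0,0,0,0,0]}}

```text
time_s: 24.3
position: [0.5313, -0.1, 0.204]
tool_rot: [[0.259, 0.966, 0.002], [0.966, -0.259, -0.001], [-0.0, 0.002, -1.0]]
ft_force: [-3.1, 1.2, 16.0]
grip_width: 0.03
gripper_force: 90.7
```

Emit:
{"method": "jog_arm", "body": {"hand": [0.02,0.02,0.02,0.02,0.02], "travel": [[0,0,-0.0005],[0,0,-0.0005],[0,0,0],[0,0,0],[0,0,0]], "yaw": [0,0,0,0,0]}}

```text
time_s: 24.92
position: [0.5314, -0.1, 0.2032]
tool_rot: [[0.259, 0.966, 0.002], [0.966, -0.259, -0.001], [-0.0, 0.003, -1.0]]
ft_force: [-3.8, 1.6, 18.0]
grip_width: 0.0303
gripper_force: 90.8
```

Emit:
{"method": "jog_arm", "body": {"hand": [0.02,0.02,0.02,0.02,0.02], "travel": [[0,0,-0.0005],[0,0,-0.0003],[0,0,0],[0,0,0],[0,0,0]], "yaw": [0,0,0,0,0]}}

```text
time_s: 25.55
position: [0.5314, -0.1, 0.203]
tool_rot: [[0.259, 0.966, 0.003], [0.966, -0.259, -0.002], [-0.001, 0.003, -1.0]]
ft_force: [-4.5, 1.7, 22.5]
grip_width: 0.0301
gripper_force: 91.3
```

Emit:
{"method": "jog_arm", "body": {"hand": [0.02,0.02,0.02,0.02,0.02], "travel": [[0,0,-0.0004],[0,0,-0.0003],[0,0,0],[0,0,0],[0,0,0]], "yaw": [0,0,0,0,0]}}

```text
time_s: 26.18
position: [0.5314, -0.1, 0.203]
tool_rot: [[0.259, 0.966, 0.004], [0.966, -0.259, -0.002], [-0.001, 0.004, -1.0]]
ft_force: [-6.0, 2.5, 28.2]
grip_width: 0.0304
gripper_force: 91.7
```

Force rose sharply with no further travel (z 0.203, 28 N), so the collar is home. I'll lift straight off and take the rod back.

Emit:
{"method": "jog_arm", "body": {"hand": [0.02,0.02,0.02,0.02,0.02], "travel": [[0,0,0.004],[0,0,0.005],[0,0,0.01],[0,0,0.015],[0,0,0.015]], "yaw": [0,0,0,0,0]}}

```text
time_s: 26.8
position: [0.5311, -0.0999, 0.2494]
tool_rot: [[0.259, 0.966, -0.0], [0.966, -0.259, 0.0], [0.0, -0.0, -1.0]]
ft_force: [-0.4, -0.1, -1.0]
grip_width: 0.0298
gripper_force: 89.0
```

Emit:
{"method": "jog_arm", "body": {"hand": [0.02,0.02,0.02,0.02,0.02], "travel": [[0.001,-0.04,0],[0.001,-0.05,0],[0.001,-0.05,0],[0.001,-0.05,0],[0.001,-0.04,0]], "yaw": [0,0,0,0,0]}}

```text
time_s: 27.42
position: [0.5358, -0.3319, 0.2487]
tool_rot: [[0.26, 0.966, -0.0], [0.966, -0.26, 0.0], [0.0, -0.0, -1.0]]
ft_force: [0.2, -0.1, -1.6]
grip_width: 0.0304
gripper_force: 89.0
```

Emit:
{"method": "jog_arm", "body": {"hand": [0.02,0.02,0.02,0.02,0.02], "travel": [[0,-0.025,0],[0,0,-0.03],[0,0,-0.03],[0,0,-0.03],[0,0,0]], "yaw": [0,0,0,0,0]}}

```text
time_s: 28.05
position: [0.5354, -0.3544, 0.1568]
tool_rot: [[0.259, 0.966, -0.004], [0.966, -0.259, 0.003], [0.002, -0.004, -1.0]]
ft_force: [-0.2, 0.1, -0.5]
grip_width: 0.0303
gripper_force: 89.0
```

Run:
```python
from h import *
_,b=snap('side','side3.png');_,a=snap('scene','scene3.png')
s=env.observe();print(s['position'],s['ft_force'])
cr=lambda m,x,y,w,h,k:cv2.resize(m[y:y+h,x:x+w],None,fx=k,fy=k,interpolation=cv2.INTER_CUBIC)
cv2.imwrite('pics/m6.png',np.hstack([cr(b,185,60,95,145,4),cr(a,85,170,100,145,4)[:, :400]]))
```

```text
[ 0.53642894 -0.3552732   0.15993665] [ 0.33596964 -0.64304495 -1.49394767]
```

View pics/m6.png

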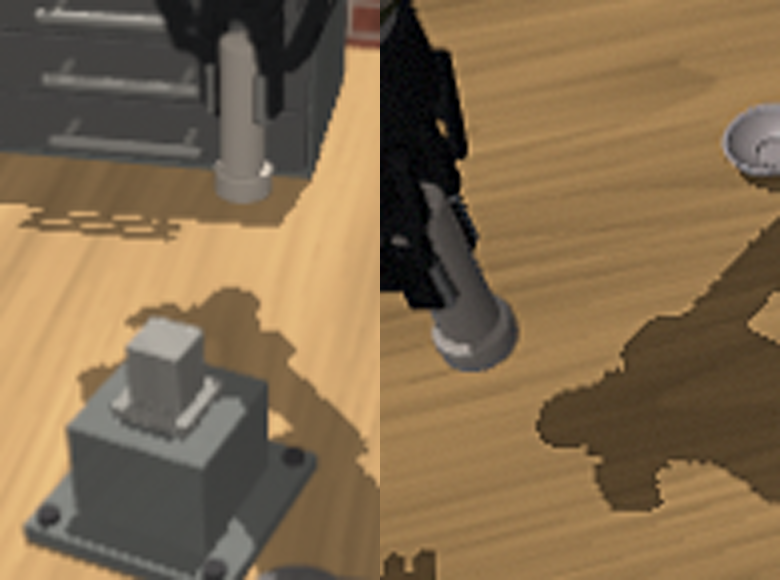

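The collar now sits flush on the block with the stake upright, at side crop (165,390). The rod is held upright over clear bench, so I'll set it down.

Emit:
{"method": "jog_arm", "body": {"hand": [0.02,0.02,0.02,0.02,0.02], "travel": [[0,0,-0.03],[0,0,-0.03],[0,0,-0.015],[0,0,-0.006],[0,0,0]], "yaw": [0,0,0,0,0]}}

```text
time_s: 28.78
position: [0.5364, -0.3552, 0.0787]
tool_rot: [[0.259, 0.966, 0.001], [0.966, -0.259, -0.001], [-0.001, 0.001, -1.0]]
ft_force: [-0.8, -0.5, -2.2]
grip_width: 0.0303
gripper_force: 89.1
```

Emit:
{"method": "jog_arm", "body": {"hand": [0.02,0.02,0.02,0.02,0.02], "travel": [[0,0,-0.001],[0,0,-0.001],[0,0,-0.0005],[0,0,-0.0005],[0,0,0]], "yaw": [0,0,0,0,0]}}

```text
time_s: 29.4
position: [0.5361, -0.355, 0.0753]
tool_rot: [[0.259, 0.966, 0.0], [0.966, -0.259, -0.0], [-0.0, 0.0, -1.0]]
ft_force: [-0.5, 0.0, 1.9]
grip_width: 0.03
gripper_force: 89.1
```

Touchdown at 1.9 N. Releasing and backing off.

Emit:
{"method": "jog_arm", "body": {"hand": [0.033,0.036,0.04,0.055,0.085], "travel": [[0,0,0],[0,0,0],[0,0,0],[0,0,0],[0,0,0]], "yaw": [0,0,0,0,0]}}

```text
time_s: 30.02
position: [0.536, -0.3549, 0.0748]
tool_rot: [[0.259, 0.966, -0.0], [0.966, -0.259, 0.0], [0.0, -0.0, -1.0]]
ft_force: [-0.7, -0.5, 0.2]
grip_width: 0.0713
gripper_force: 0.0
```

Emit:
{"method": "jog_arm", "body": {"hand": [0.085,0.085,0.085,0.085,0.085], "travel": [[0,0,0],[0,0,0],[0,0,0.02],[0,0,0.04],[0,0,0.05]], "yaw": [0,0,0,0,0]}}

```text
time_s: 30.65
position: [0.5357, -0.3546, 0.1853]
tool_rot: [[0.259, 0.966, -0.002], [0.966, -0.259, 0.001], [0.001, -0.002, -1.0]]
ft_force: [0.6, 0.1, 1.0]
grip_width: 0.0847
gripper_force: 0.0
```

Emit:
{"method": "jog_arm", "body": {"hand": [0.085,0.085,0.085,0.085,0.085], "travel": [[0,0,0.05],[0,0,0.02],[-0.03,0,0],[-0.03,0,0],[0,0,0]], "yaw": [0,0,0,0,0]}}

```text
time_s: 31.28
position: [0.4749, -0.355, 0.2554]
tool_rot: [[0.26, 0.965, 0.0], [0.965, -0.26, -0.0], [-0.0, 0.0, -1.0]]
ft_force: [1.1, -0.2, 0.6]
grip_width: 0.085
gripper_force: 0.0
```

Run:
```python
from h import *
_,b=snap('side','side4.png');_,a=snap('scene','scene4.png')
cr=lambda m,x,y,w,h,k:cv2.resize(m[y:y+h,x:x+w],None,fx=k,fy=k,interpolation=cv2.INTER_CUBIC)
cv2.imwrite('pics/m7.png',np.hstack([cr(b,165,80,110,150,3),cr(a,90,170,150,150,3)]))
```

```text
(no output)
```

View pics/m7.png

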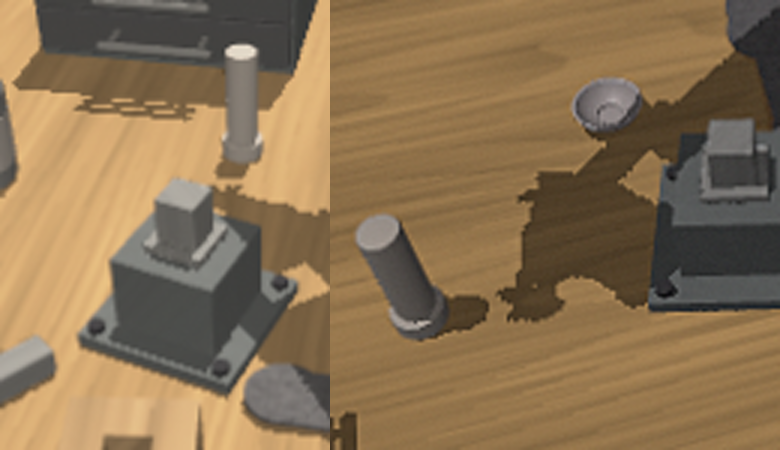

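The rod stands upright at side crop (242,100), the stake is flush and upright in the socket at (184,220), and the gripper is clear of both.

```bash
python3 -c "
from rig import env
print(env.close_job())"
```

```text
the job is handed in; nothing more can be done
None
```

The job is handed in: the flat-faced stake was pushed home flush with the nylon rod (28 N at most), the rod is back upright on the bench, and the other two stakes were left in the rack, finishing at about 31 s of the 72 s allowed.

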